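# Push the glass tubes up to the stop of the cutting rack

## Robot

A 6-joint arm with a two-finger parallel gripper is mounted at the origin on the work surface. World frame = base frame: x ahead of the robot, y to its left, z up, the work surface at z = 0. Lengths are in mm, angles in rad, forces in N, time in s.
With the tool pointing down it reaches from about 300 to 825 mm from the base axis. Payload 5.4 kg.
Tool frame: the origin (TCP) lies midway between the tips of the shut fingers; the grasp point (between the pads) lies 19 mm behind it (r.grip_point_offset is the distance from the TCP to the grasp point, in mm); z points along the fingers, y is the line along which they close (so a half turn about z gives the same grasp; the last joint's range is limited). The gripper opens to 92 mm and grips with 3 to 60 N. Pads are 20 mm wide; open, the fingers measure 128 mm over their backs; the gripper's body (75 mm by 189 mm) begins 69 mm behind the grasp point.
Start: joints at [0.995, 0.158, 1.597, -0, 1.386, -0.21], TCP at [205.684, 536.936, 214.601] pointing down, gripper open.
Joint ranges: [-2.91, 2.91], [-0.94, 2.29], [0.18, 2.7], [-1.29, 4.43], [0.17, 2.64], [-3, 3]. Speed limits (rad/s): [2.57, 2.57, 3.14, 3.14, 3.14, 3.14].

## Interface

Orientations are given as a rotation vector (axis times angle).
In Python, from plant import r, read_camera, camera_model gives the robot as it stands.
- The arm moves only by the tool jog_arm, never from a script. Its argument "commands" is a list that holds one entry, the list of rows, each a list of 7 numbers: the turn, a rotation vector about the tool's x, y, z in degrees, then the shift along the tool's x, y, z in m, then the finger opening in m, from 0 to 0.0919. A call has 1 to 8 rows; each row shifts and turns the commanded pose from where the row before left it, along the tool's axes as they then stand; what a row does not reach is not made up. A row lasts 1/8 s, in which the tool goes at most 62.5 mm and 10.7 degrees, less where a joint would pass 70% of its speed; a pose out of reach is approached as far as the arm can. A call is refused whole if a number of a shift passes 0.0625 or a number of a turn 10.7, either way. A call with a gripper value outside its range is refused whole. The fingers move at their own pace and stop on an object; the grip force is fixed at half the most. Time passes only in rows, so rows that do not move let the fingers close. It gives the time, the measured TCP pose, the force, the opening and the grip force at its end, in the units of the state.
- r.state(): the state, without advancing time (a new reading comes with each control period).
- read_camera(name): name is "side" or "top" or "wrist"; returns the picture (384x512x3 uint8, red, green, blue); there is no depth.
- camera_model(name): a dict with "fx", "fy", "cx", "cy" (pixels), "D" ([k1, k2, p1, p2, k3] as OpenCV has them; the pictures are not rectified), "pose" (4x4, takes a point from camera to world coordinates). Camera axes: x right, y down, z forward; pixel columns grow to the right and rows downward; lengths in mm; the calibration is good to about 2 mm. A picture is of the moment at which its call begins: read the wrist's pose just before it. camera_model takes no time and is no camera call; for the wrist camera it gives the pose at the moment of the call.
- r.close_job(): hands the job in; it is judged then, once.
The state is a dict: "clock": time; "q": joint angles; "joint_vel": joint speeds; "joint_efforts": joint torques, N m; "eef_pos": TCP position; "eef_rot": TCP orientation; "ft_force": force on the tool from outside, world axes, zero at the start; "moment": the same for the moment, N m; "gripper_width": finger opening in mm; "grasp_force": force on a finger pad.
Only numpy, scipy, OpenCV 4.12 (cv2) and the standard library are available. Lean on these libraries where they do the work, as an engineer would, in place of code of your own. Each camera call takes 0.05 s, during which the arm holds its last target. There are 200 camera calls.

## Task

Get the cutting rack ready for scoring: with the fingertips, gently push each of the three clear glass tubes along its channel by its rear end until its front end sits against the steel end stop. Do not lift the tubes, and leave the dark graphite rod that is parked in the fourth channel, and everything else on the bench, where it is.

Things in the scene. Friction and masses are not known exactly. Their poses are not given: they have to be found in the camera images.
- rack: Cutting rack fixed to the bench: plywood base 300 x 205 x 10 mm, four grey V channels of metal angle and a steel end stop across one end. Origin on the bench, midway across the channels; x level along the channels towards the stop, z up. Channel centre lines at y = -63, -21, 21, 63 mm; each channel holds one thing (three tubes, one graphite rod, in any order), 20 to 100 mm short of the stop.
- stop (a point): point on the flat face of the steel end stop, at rack x = 110 mm, y = 0, level with the tubes' axes, 40 mm above the bench. Axes as the rack's: x points into the stop. The stop is 195 mm wide and stands 66 mm above the bench.
- open_end (a point): open end of the channels, at rack x = -118 mm, y = 0, level with the channels' upper edges, 33 mm above the bench; axes as the rack's. The channels run from here to the stop, broken only by an 8 mm scoring slot at rack x = -8 to 0 mm. A tube in a channel has its axis 40 mm and its top 50 mm above the bench, so fingertips kept above the edges still meet its end.
- tube_short: the shortest of the three clear glass tubes: 20 mm outside diameter, 2 mm wall, 170 mm long, about 43 g, lying in a channel. Origin mid-length on its axis; x along it towards the stop, so the front end is 85.0 mm ahead of the origin and the rear end as far behind. It slides along the channel with under 1 N, stays where left, may roll, and may stick out past the open end.
- tube_mid: the middle-sized of the three clear glass tubes: 20 mm outside diameter, 2 mm wall, 195 mm long, about 49 g, lying in a channel. Origin mid-length on its axis; x along it towards the stop, so the front end is 97.5 mm ahead of the origin and the rear end as far behind. It slides along the channel with under 1 N, stays where left, may roll, and may stick out past the open end.
- tube_long: the longest of the three clear glass tubes: 20 mm outside diameter, 2 mm wall, 220 mm long, about 55 g, lying in a channel. Origin mid-length on its axis; x along it towards the stop, so the front end is 110.0 mm ahead of the origin and the rear end as far behind. It slides along the channel with under 1 N, stays where left, may roll, and may stick out past the open end.
- graphite_rod: dull black graphite rod, 12 mm diameter, 180 mm long, parked in the remaining channel with its axis 34 mm and its top 40 mm above the bench. Origin at its middle, x along it. Leave alone.
- cork: tapered cork stopper standing on the bench beside the open end of the rack, 25 mm diameter, 30 mm high; origin under its centre. Leave alone.
- vial: small amber glass vial standing on the bench beside the open end of the rack, 36 mm diameter, 70 mm high; origin under its centre. Leave alone.
- glass_knife: glass-scoring knife with wooden handle lying on the bench along the rack, 160 mm long, 18 mm wide, 12 mm high; origin on the bench under it, 78 mm from the handle's end, x towards the blade. Leave alone.
- tweezers: steel tweezers lying on the bench along the rack, 190 mm long, 25 mm wide, 10 mm high; origin on the bench under the middle, x towards the tips. Leave alone.
- paddle: graphite paddle with wooden handle lying on the bench behind the end stop, 240 mm long, 45 mm wide, 20 mm high; origin on the bench under the middle, x towards the graphite blade. Leave alone.
Things that resemble listed ones, but are neither listed nor needed, are in the scene too. What is shaped like the tube_long but pink is not meant. Leave any yellow look-alike of the tube_mid alone.

How it is judged (in metres and radians):
At the end, for the whole second after the job is handed in: All three glass tubes lie at rest in their channels with their front ends touching the end stop or no more than 2.5 mm short of it, and the graphite rod, cork, vial, glass knife, tweezers and paddle are within 12 mm of where they started (x of tube_short in the frame of rack above 0.0225 m and z of tube_short in the frame of rack between 0.037 and 0.0435 m and angle between the x axis of each of tube_short, tube_mid, tube_long and the x axis of rack, either way round below 0.05 rad and linear speed of each of tube_short, tube_mid, tube_long below 0.01 m/s and x of tube_mid in the frame of rack above 0.01 m and z of tube_mid in the frame of rack between 0.037 and 0.0435 m and x of tube_long in the frame of rack above -0.0025 m and z of tube_long in the frame of rack between 0.037 and 0.0435 m and distance of each of graphite_rod, cork, vial, glass_knife, tweezers, paddle from where it was at the start of the episode below 0.012 m).
It fails at once if a tube is lifted or tipped out of its channel (more than 8 mm up, or more than 9 degrees out of line with the channel) (z of any of tube_short, tube_mid, tube_long in the frame of rack above 0.048 m or angle between the x axis of any of tube_short, tube_mid, tube_long and the x axis of rack, either way round above 0.16 rad).
It fails at once if a tube is driven into the rack or its stop with more than 40 N (contact force between any of tube_short, tube_mid, tube_long and rack above 40 N).
It fails at once if the graphite rod, cork, vial, glass knife, tweezers or paddle is moved more than 12 mm (distance of any of graphite_rod, cork, vial, glass_knife, tweezers, paddle from where it was at the start of the episode above 0.012 m).
It also fails if it takes over 51 s, if anything falls off the work surface, if the arm or the gripper's body presses on something with over 40 N, if the wrist force passes 120 N, or if a joint passes its speed limit or range.

## Working session

There is one attempt and no reset: what is moved stays moved. The work goes in short steps, Python scripts to look and compute and a tool call to move; the robot and the scene stay as the last step left them, time stands still between calls to the robot, and variables do not carry over. Pictures are saved under pics/ and viewed, at most 10 in all, crops included, and the job is handed in when it is done.

Besides the shell and the picture viewer there is one more tool, called as name(argument=value, ...), one argument or row to a line, values as JSON. jog_arm: Moves the arm, as the interface text tells. Its arguments: {"type":"object","properties":{"commands":{"type":"array","items":{"type":"array","items":{"type":"array","items":{"type":"number"}}}}},"required":["commands"]}

```bash
mkdir -p pics
python3 - <<'E'
from plant import r, read_camera, camera_model
import cv2,numpy as np
for n in ("top","side"):
    im=read_camera(n); cv2.imwrite(f"pics/{n}0.png",cv2.resize(im[:,:,::-1],(800,600),interpolation=cv2.INTER_CUBIC)); np.save(f"pics/{n}0.npy",im)
    m=camera_model(n); print(n,m["fx"],m["fy"],m["cx"],m["cy"],m["D"]); print(np.round(m["pose"],3))
s=r.state();print(s["clock"],s["eef_pos"],s["eef_rot"],s["ft_force"])
E
```

```text
top 434.768638191694 434.768638191694 259.10512625027343 188.56958820910734 [-0.12552301  0.          0.          0.          0.        ]
[[-1.600000e-02 -9.790000e-01  2.030000e-01  3.013080e+02]
 [-1.000000e+00  1.700000e-02  2.000000e-03  7.940000e+00]
 [-5.000000e-03 -2.030000e-01 -9.790000e-01  1.121663e+03]
 [ 0.000000e+00  0.000000e+00  0.000000e+00  1.000000e+00]]
side 449.30418347951377 449.30418347951377 253.61422854595287 194.93976885384984 [-0.14991807  0.          0.          0.          0.        ]
[[ 9.71000e-01 -1.27000e-01  2.01000e-01  3.18499e+02]
 [-2.37000e-01 -4.86000e-01  8.41000e-01 -8.68104e+02]
 [-1.00000e-02 -8.65000e-01 -5.02000e-01  5.91803e+02]
 [ 0.00000e+00  0.00000e+00  0.00000e+00  1.00000e+00]]
0.1 [205.39930569 536.46653808 213.74163135] [-5.71276535e-01 -3.08859850e+00  2.42516817e-03] [ 0.62326559 -0.67640011  0.21107003]
```

View pics/top0.png

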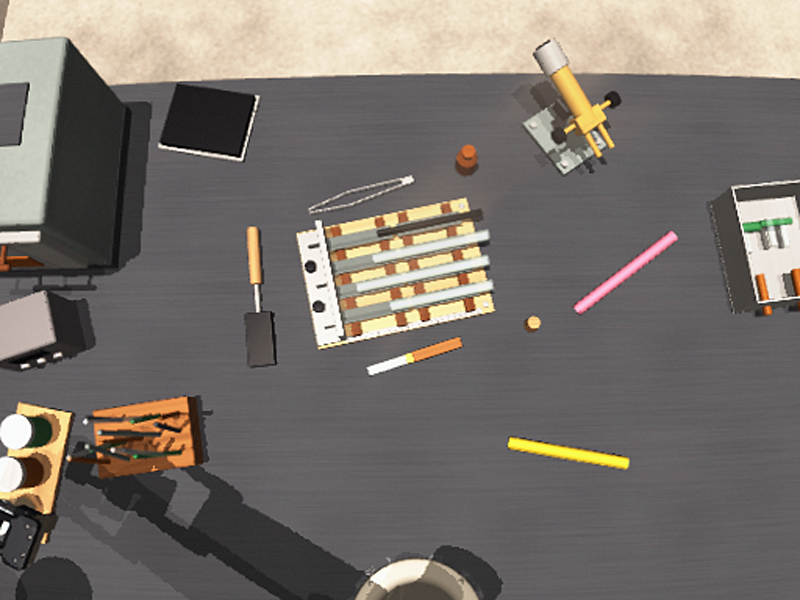

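View pics/side0.png

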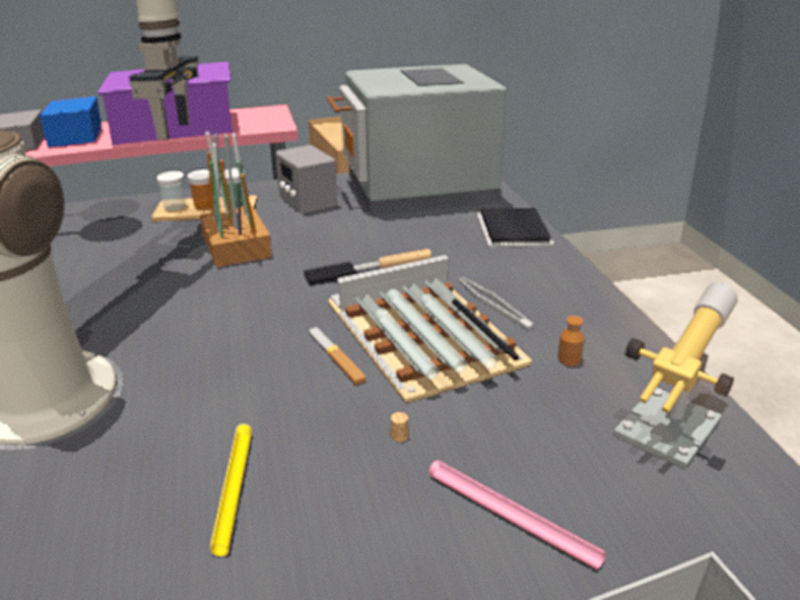

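Top view: the stop is at the left (about (325,285)) and the channels' open end at the right. The rod is in the topmost channel, with its rear at (483,214). The tubes' rear ends are at about (489,236), (490,260) and (492,285). The cork is at (532,323), the vial at (467,160) and the knife at (415,357). I'll zoom in to measure.

```bash
cat > h.py <<'E'
import cv2,numpy as np
from plant import camera_model
def ray(n,uv,z):
    m=camera_model(n);K=np.array([[m["fx"],0,m["cx"]],[0,m["fy"],m["cy"]],[0,0,1]])
    p=cv2.undistortPoints(np.array(uv,float).reshape(-1,1,2),K,np.array(m["D"]))[:,0]
    P=np.array(m["pose"]);d=np.c_[p,np.ones(len(p))]@P[:3,:3].T;o=P[:3,3]
    return o+d*((z-o[2])/d[:,2])[:,None]
def proj(n,pts):
    m=camera_model(n);K=np.array([[m["fx"],0,m["cx"]],[0,m["fy"],m["cy"]],[0,0,1]])
    W=np.linalg.inv(np.array(m["pose"]))
    return cv2.projectPoints(np.array(pts,float),cv2.Rodrigues(W[:3,:3])[0],W[:3,3],K,np.array(m["D"]))[0][:,0]
E
python3 - <<'E'
import cv2,numpy as np
from h import *
im=np.load("pics/top0.npy")[:,:,::-1]
c=im[122:226,186:322];cv2.imwrite("pics/crop_top.png",cv2.resize(c,None,fx=5.5,fy=5.5,interpolation=cv2.INTER_CUBIC))
hsv=cv2.cvtColor(im,cv2.COLOR_BGR2HSV)
m=cv2.inRange(hsv,(18,50,120),(32,255,255));m[:120]=0;m[225:]=0;m[:,:186]=0;m[:,318:]=0
ys,xs=np.nonzero(m);pts=np.c_[xs,ys].astype(np.float32)
print(cv2.boxPoints(cv2.minAreaRect(pts)))
w=ray("top",pts,10)[:,:2].astype(np.float32);print(cv2.minAreaRect(w),cv2.boxPoints(cv2.minAreaRect(w)))
E
```

```text
[[187.65788 149.12468]
 [300.70032 125.32628]
 [316.23346 199.10878]
 [203.19104 222.90718]]
((572.8815307617188, 28.41107177734375), (203.76695251464844, 299.4718017578125), 11.280400276184082) [[ 443.67636   155.32483 ]
 [ 502.2562   -138.36166 ]
 [ 702.0867    -98.502686]
 [ 643.50684   195.1838  ]]
```

View pics/crop_top.png

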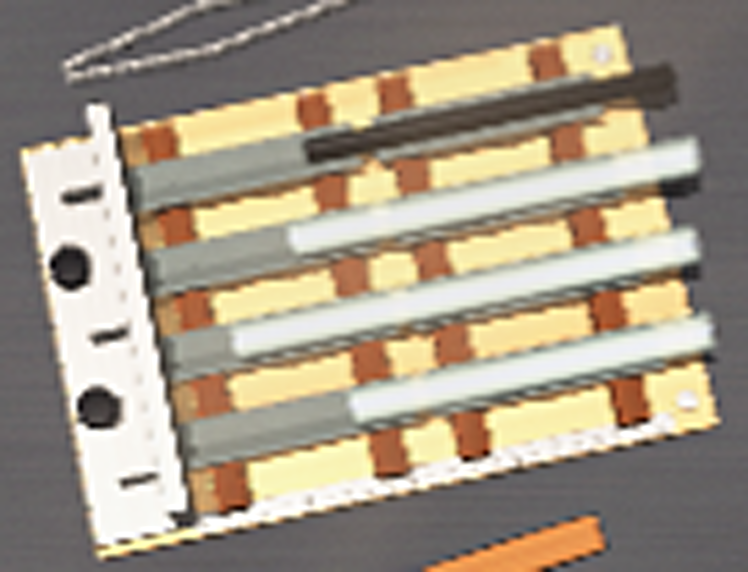

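The crop shows the rod in the top channel. Below it are tube A (front (292,240), rear (698,158)), tube B (front (235,340), rear (698,247)) and tube C (front (355,404), rear (712,334)). The measured base of 203.8 x 299.5 mm agrees with the size given. Next I convert these points to the rack frame.

Run:
```python
import numpy as np,cv2
from h import *
ex=np.array([-.1956,.9807]);ey=np.array([-.9807,-.1956]);o=np.array([572.9,28.4])
def rk(w): return np.c_[(w[:,:2]-o)@ex,(w[:,:2]-o)@ey]
c=lambda L:[((u+.5)/5.5+186-.5,(v+.5)/5.5+122-.5) for u,v in L]
np.set_printoptions(suppress=True,precision=1)
t=c([(292,240),(698,158),(235,340),(698,247),(355,404),(712,334)])
for z in(40,50):
    w=ray("top",t,z);print(z,np.c_[w[:,:2],rk(w)])
print("rod",rk(ray("top",c([(308,150),(677,83)]),37)))
print("stop top",rk(ray("top",c([(108,105),(185,520)]),66)))
s=lambda L:[(u*.64,v*.64) for u,v in L]
for n,L in(("cork",[(532,323)]),("vial",[(467,152)]),("knife",[(368,372),(462,342)])):
    w=ray("top",s(L),{"cork":30,"vial":70,"knife":8}[n]);print(n,w[:,:2],rk(w))
print("side ends z45",rk(ray("side",s([(437,372),(465,368),(497,362)]),45)))
from scipy.spatial.transform import Rotation as R
from plant import r
print(R.from_rotvec(r.state()["eef_rot"]).as_matrix())
```

```text
40 [[ 587.7   61.2   29.2  -20.9]
 [ 624.4 -130.5 -165.9  -19.4]
 [ 540.3   87.9   64.8   20.4]
 [ 581.  -128.6 -155.6   22.7]
 [ 509.1   32.6   16.6   61.7]
 [ 539.3 -133.4 -152.1   64.6]]
50 [[ 585.    60.7   29.3  -18.2]
 [ 621.4 -129.2 -164.   -16.7]
 [ 538.    87.2   64.5   22.7]
 [ 578.5 -127.3 -153.8   25. ]
 [ 507.2   32.4   16.8   63.7]
 [ 537.1 -132.1 -150.4   66.5]]
rod [[  13.   -63.2]
 [-165.5  -58.5]]
stop top [[ 99.7 -95.5]
 [102.1 102.2]]
cork [[ 476.7 -197.2]] [[-202.4  138.5]]
vial [[759.8 -97.7]] [[-160.2 -158.6]]
knife [[403.7  72.2]
 [450.6 -83.4]] [[ 76.1 157.4]
 [-85.7 141.8]]
side ends z45 [[-159.2   58.2]
 [-167.6   20. ]
 [-174.5  -26.2]]
[[-0.9  0.4 -0. ]
 [ 0.4  0.9 -0. ]
 [ 0.  -0.  -1. ]]
```

Measured lengths are 195, 220 and 169 mm, so A is the mid tube, B the long and C the short. They are 81, 45 and 93 mm short of the stop, which fits the given 20–100 mm. The tube axes put the channel direction at a yaw of about 100.8°. I raise the tool clear of the rod stand, turn its y axis along the channels and close the fingers.

jog_arm(
  commands=[
    [[0,0,-7.95,0,0,-0.04,0],[0,0,-7.95,0,0,-0.04,0],[0,0,-7.95,0,0,-0.04,0],[0,0,-7.95,0,0,-0.04,0],[0,0,0,-0.018,-0.048,0,0],[0,0,0,-0.018,-0.048,0,0],[0,0,0,-0.018,-0.048,0,0],[0,0,0,-0.018,-0.048,0,0]],
  ],
)

```text
clock: 1.1
eef_pos: [312.9, 360.4, 374.1]
eef_rot: [0.297, -3.127, 0.001]
ft_force: [0.5, -0.4, 0.2]
gripper_width: 13.9
grasp_force: 0.0
```

jog_arm(
  commands=[
    [[0,0,0,-0.018,-0.048,0,0],[0,0,0,-0.018,-0.048,0,0],[0,0,0,-0.018,-0.048,0,0],[0,0,0,-0.018,-0.048,0,0],[0,0,0,-0.018,-0.048,0,0],[0,0,0,-0.018,-0.048,0,0],[0,0,0,-0.018,-0.048,0,0],[0,0,0,-0.018,-0.048,0,0]],
  ],
)

```text
clock: 2.1
eef_pos: [526.7, 10.3, 374.1]
eef_rot: [0.296, -3.127, -0.001]
ft_force: [0.2, 0.4, 0.8]
gripper_width: 0.4
grasp_force: 0.0
```

jog_arm(
  commands=[
    [[0,0,0,-0.018,-0.048,0,0],[0,0,0,-0.018,-0.048,0,0],[0,0,0,-0.018,-0.048,0,0],[0,0,0,-0.018,-0.048,0,0],[0,0,0,0,0,0.05,0],[0,0,0,0,0,0.05,0],[0,0,0,0,0,0.05,0],[0,0,0,0,0,0.05,0]],
  ],
)

```text
clock: 3.1
eef_pos: [632.5, -163.0, 172.4]
eef_rot: [0.297, -3.127, -0.001]
ft_force: [1.6, -0.0, 0.7]
gripper_width: 0.3
grasp_force: 0.0
```

jog_arm(
  commands=[
    [[0,0,0,0,-0.005,0.045,0],[0,0,0,0,0,0.045,0],[0,0,0,0,0,0.03,0],[0,0,0,0,0,0.013,0],[0,0,0,0,0,0,0]],
  ],
)

```text
clock: 3.72
eef_pos: [633.5, -167.9, 41.0]
eef_rot: [0.297, -3.126, -0.001]
ft_force: [-0.0, -0.5, -0.4]
gripper_width: 0.4
grasp_force: 0.0
```

Run:
```python
from plant import r,read_camera
from h import *
a=read_camera("side")[:,:,::-1];b=read_camera("top")[:,:,::-1]
A=cv2.resize(a[165:265,200:360],(800,500)[:2],interpolation=2)
B=cv2.resize(b[120:230,180:340],(800,550),interpolation=2)
cv2.imwrite("pics/s1.png",cv2.resize(np.vstack([A,B]),(457,600)))
print(r.state()["eef_pos"])
```

```text
[ 634.97971841 -168.58729438   43.17450195]
```

View pics/s1.png

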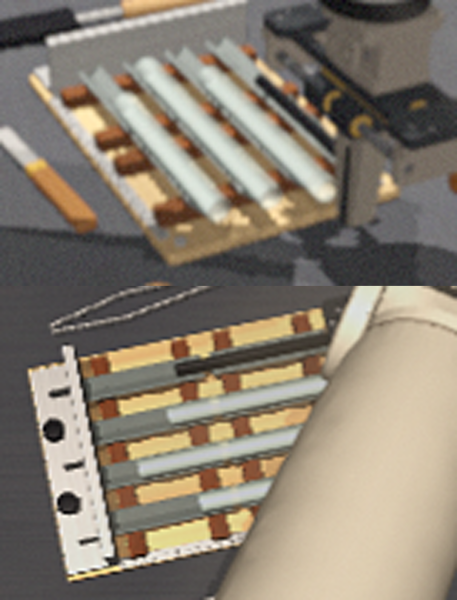

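The tip stands behind tube A's rear end and in line with its channel (side crop: finger at (357,215), tube end at (325,192)). All the tube fronts stay visible in the top view. Now I push A.

jog_arm(
  commands=[
    [[0,0,0,0,0.01,0.003,0],[0,0,0,0,0.006,0,0],[0,0,0,0,0.006,0,0],[0,0,0,0,0.006,0,0],[0,0,0,0,0.006,0,0],[0,0,0,0,0.006,0,0],[0,0,0,0,0.006,0,0],[0,0,0,0,0.006,0,0]],
  ],
)

```text
clock: 4.82
eef_pos: [624.2, -116.8, 38.7]
eef_rot: [-0.297, 3.127, -0.0]
ft_force: [0.0, -0.6, 0.4]
gripper_width: 0.5
grasp_force: 0.5
```

```bash
cat >> h.py <<'E'
def crop(name):
    from plant import read_camera
    a=read_camera("side")[:,:,::-1];b=read_camera("top")[:,:,::-1];np.save(f"pics/{name}.npy",b)
    A=cv2.resize(a[165:265,200:360],(640,400),interpolation=2)
    B=cv2.resize(b[120:230,180:340],(640,440),interpolation=2)
    cv2.imwrite(f"pics/{name}.png",cv2.resize(np.vstack([A,B]),(457,600)))
# brightness profile along channel: y = rack offset; fronts of tubes
def front(name,y,z=45):
    b=np.load(f"pics/{name}.npy");t=np.deg2rad(10.8);ex=np.array([-np.sin(t),np.cos(t)]);ey=np.array([-np.cos(t),-np.sin(t)])
    xs=np.arange(0,125,1.);w=np.array([572.9,28.4])+xs[:,None]*ex+y*ey
    p=proj("top",np.c_[w,np.full(len(xs),z)]).astype(np.float32)
    v=cv2.remap(b,p[:,0].reshape(-1,1),p[:,1].reshape(-1,1),cv2.INTER_LINEAR).mean(2)[:,0]
    return v
E
python3 - <<'E'
from h import *
crop("s2")
np.save("pics/ref.npy",np.load("pics/top0.npy")[:,:,::-1])
for n in("ref","s2"):
  for y in(-21,21,63):
    print(n,y,front(n,y)[::3].astype(int))
E
```

```text
ref -21 [234 234 234 235 234 235 235 235 235 237 212 164 161 160 160 160 162 162
 161 159 159 158 159 159 158 159 159 159 158 159 163 130  95  72 164 243
 245 220 231 243 243 221]
ref 21 [236 236 235 235 235 236 235 235 235 235 235 235 235 235 235 235 235 235
 235 235 236 230 182 158 160 162 162 160 160 161 165 134 100  86 238 248
 247 239 242 245 244 245]
ref 63 [238 239 238 239 239 241 211 165 159 159 159 159 159 160 161 162 162 163
 162 163 161 160 162 161 160 160 161 162 161 162 165 141 105  84 245 248
 247 244 243 246 245 245]
s2 -21 [204 206 207 207 207 208 208 208 208 208 208 209 211 209 209 210 210 210
 212 177 133 130 131 130 129 131 132 130 130 131 135 107  76  59 138 219
 226 190 203 222 220 197]
s2 21 [209 210 209 209 209 208 207 208 208 207 207 208 209 207 208 207 207 207
 208 209 209 203 151 130 131 132 133 132 131 133 136 109  80  68 208 230
 230 217 220 226 225 226]
s2 63 [149 140 128 118 177 212 181 137 132 130 131 132 132 133 135 134 134 135
 135 135 134 133 134 134 133 133 134 132 134 133 137 116  85  65 216 231
 229 225 224 228 226 226]
```

A's front moved from 31 to 57 mm. The profile puts the stop face near 100 on this scale (base-centre frame), so about 42 mm remain.

jog_arm(
  commands=[
    [[0,0,0,0,0.006,0,0],[0,0,0,0,0.006,0,0],[0,0,0,0,0.006,0,0],[0,0,0,0,0.006,0,0],[0,0,0,0,0.006,0,0],[0,0,0,0,0.002,0,0],[0,0,0,0,0.002,0,0],[0,0,0,0,0.0,0,0]],
  ],
)

```text
clock: 5.92
eef_pos: [617.8, -83.6, 38.6]
eef_rot: [-0.297, 3.128, 0.0]
ft_force: [0.2, -0.4, -0.1]
gripper_width: 0.3
grasp_force: 0.0
```

Run:
```python
from h import *
crop("s3")
for y in(-21,): print(y,front("s3",y)[70:110:2].astype(int))
```

```text
-21 [218 218 219 218 218 218 219 219 220 222 196 146  98  81  63  78 143 222
 229 232]
```

View pics/s3.png

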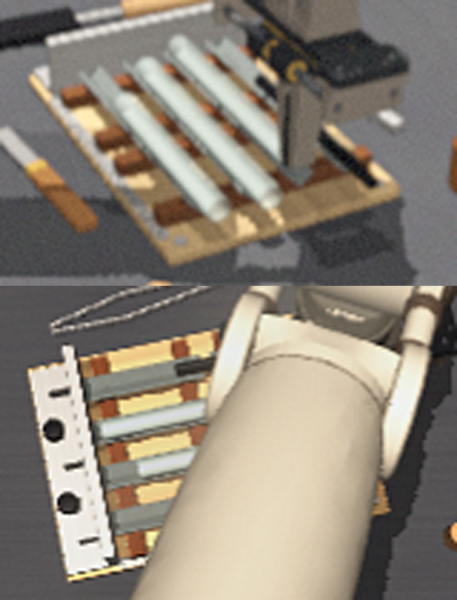

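A's front is now at about 91 (lower panel (103,425)), just short of the stop. I creep forward and watch the force.

jog_arm(
  commands=[
    [[0,0,0,0,0.002,0,0],[0,0,0,0,0.002,0,0],[0,0,0,0,0.001,0,0],[0,0,0,0,0.0,0,0]],
  ],
)

```text
clock: 6.52
eef_pos: [616.8, -78.6, 38.6]
eef_rot: [0.297, -3.128, -0.0]
ft_force: [-0.5, 0.1, -0.4]
gripper_width: 0.3
grasp_force: 0.0
```

jog_arm(
  commands=[
    [[0,0,0,0,0.001,0,0],[0,0,0,0,0.001,0,0],[0,0,0,0,0,0,0]],
  ],
)

```text
clock: 6.9
eef_pos: [616.4, -76.7, 38.6]
eef_rot: [-0.297, 3.128, 0.0]
ft_force: [0.2, -0.0, -0.0]
gripper_width: 0.4
grasp_force: 0.0
```

jog_arm(
  commands=[
    [[0,0,0,0,0.001,0,0],[0,0,0,0,0,0,0]],
  ],
)

```text
clock: 7.15
eef_pos: [616.3, -75.7, 38.6]
eef_rot: [-0.297, 3.128, 0.0]
ft_force: [0.3, -0.9, -0.2]
gripper_width: 0.5
grasp_force: 0.1
```

Run:
```python
from h import *
from plant import r
crop("s4")
print(-21,front("s4",-21)[80:110:2].astype(int))
print([r.state()["ft_force"].round(1)])
```

```text
-21 [220 219 219 220 219 220 220 222 228 167 121 143 221 229 232]
[array([-0.7,  0.3, -0.6])]
```

jog_arm(
  commands=[
    [[0,0,0,0,0.001,0,0],[0,0,0,0,0,0,0]],
  ],
)

```text
clock: 7.5
eef_pos: [616.0, -74.7, 38.6]
eef_rot: [0.297, -3.127, -0.0]
ft_force: [0.1, -0.5, -0.4]
gripper_width: 0.3
grasp_force: 0.1
```

jog_arm(
  commands=[
    [[0,0,0,0,0.001,0,0],[0,0,0,0,0,0,0]],
  ],
)

```text
clock: 7.75
eef_pos: [616.0, -74.1, 38.7]
eef_rot: [-0.297, 3.127, -0.001]
ft_force: [0.3, -1.6, -0.3]
gripper_width: 0.4
grasp_force: 0.8
```

jog_arm(
  commands=[
    [[0,0,0,0,0.001,0,0],[0,0,0,0,0,0,0]],
  ],
)

```text
clock: 8.0
eef_pos: [616.2, -73.9, 39.0]
eef_rot: [-0.297, 3.126, -0.003]
ft_force: [0.8, -5.0, 1.0]
gripper_width: 0.3
grasp_force: 2.6
```

Run:
```python
from h import *
from plant import r
crop("s5")
print(-21,front("s5",-21)[80:110:2].astype(int))
print([r.state()["ft_force"].round(1)])
```

```text
-21 [220 221 221 221 221 220 219 221 224 215 174 169 219 229 233]
[array([ 1.1, -5.1, -0.6])]
```

Tube A is seated: the TCP stalled with 5 N. From that contact, B needs the finger 25 mm further back at its own stop. I back off, lift and go behind B.

jog_arm(
  commands=[
    [[0,0,0,0,-0.01,0,0],[0,0,0,0,-0.01,-0.02,0],[0,0,0,0,0,-0.03,0],[0,0,0,0.015,-0.03,0,0],[0,0,0,0.015,-0.03,0,0],[0,0,0,0.014,-0.01,0,0],[0,0,0,0,0,0.025,0],[0,0,0,0,0,0.025,0]],
  ],
)

```text
clock: 9.1
eef_pos: [589.5, -169.5, 39.0]
eef_rot: [-0.296, 3.126, 0.0]
ft_force: [-0.0, 0.0, 0.9]
gripper_width: 0.1
grasp_force: 0.0
```

Run:
```python
from h import *
from plant import r
crop("s6")
for y in(-21,21,63):print(y,front("s6",y)[10:110:2].astype(int))
s=r.state();print(s["eef_pos"],s["ft_force"].round(1))
```

```text
-21 [205 205 204 204 204 205 206 206 206 206 206 207 208 207 207 206 207 207
 207 208 207 207 207 207 209 210 209 208 208 208 208 208 209 209 208 207
 207 208 210 208 208 208 209 212 200 160 157 208 220 223]
21 [206 206 205 205 205 205 205 205 204 204 204 205 205 205 205 204 204 205
 205 205 206 207 206 206 206 207 209 182 149 126 130 130 131 132 132 131
 130 129 130 132 134 122  98  77  61 120 205 229 226 228]
63 [213 214 215 211 178 144 127 129 130 131 131 130 130 129 129 130 131 132
 132 132 133 134 133 133 132 131 130 130 130 130 131 132 131 130 132 132
 131 131 131 132 135 126 103  83  62 126 215 233 227 227]
[ 586.91642048 -167.97122896   36.07241677] [0.  0.5 0.2]
```

View pics/s6.png

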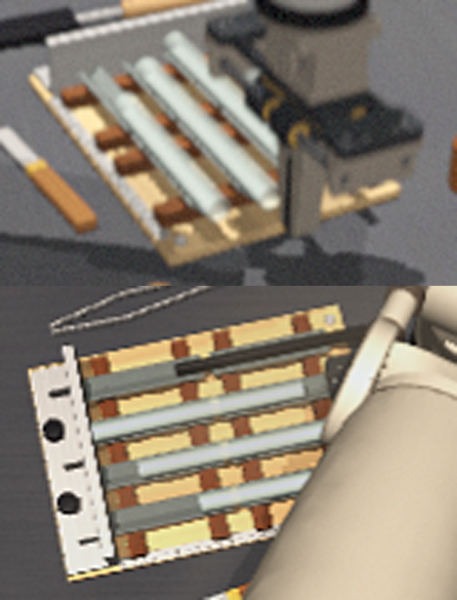

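Tube A sits against the stop (lower panel (95,430)), and the finger is behind B, in line with it. I push B about 63 mm in total, creeping at the end.

jog_arm(
  commands=[
    [[0,0,0,0,0.012,0,0],[0,0,0,0,0.006,0,0],[0,0,0,0,0.006,0,0],[0,0,0,0,0.006,0,0],[0,0,0,0,0.006,0,0],[0,0,0,0,0.006,0,0],[0,0,0,0,0.006,0,0],[0,0,0,0,0.006,0,0]],
  ],
)

```text
clock: 10.2
eef_pos: [579.2, -116.2, 38.6]
eef_rot: [-0.297, 3.127, -0.0]
ft_force: [0.4, -1.2, 1.6]
gripper_width: 0.1
grasp_force: 0.7
```

jog_arm(
  commands=[
    [[0,0,0,0,0.002,0,0],[0,0,0,0,0.002,0,0],[0,0,0,0,0,0,0]],
  ],
)

```text
clock: 10.58
eef_pos: [578.3, -112.3, 38.5]
eef_rot: [0.297, -3.127, -0.001]
ft_force: [0.8, -0.5, 0.3]
gripper_width: 0.2
grasp_force: 0.2
```

Run:
```python
from h import *
from plant import r
crop("s7")
print(front("s7",21)[70:110:2].astype(int))
s=r.state();print(s["eef_pos"],s["ft_force"].round(1))
```

```text
[218 218 218 218 219 219 219 219 219 220 222 217 189 125  71 124 216 238
 235 236]
[ 578.25770999 -112.3390494    38.34008917] [-0.5  0.2 -0.2]
```

jog_arm(
  commands=[
    [[0,0,0,0,0.002,0,0],[0,0,0,0,0.001,0,0],[0,0,0,0,0,0,0]],
  ],
)

```text
clock: 11.05
eef_pos: [577.8, -109.4, 38.5]
eef_rot: [0.297, -3.127, -0.001]
ft_force: [0.6, 0.4, 0.4]
gripper_width: 0.4
grasp_force: 0.0
```

jog_arm(
  commands=[
    [[0,0,0,0,0.001,0,0],[0,0,0,0,0,0,0]],
  ],
)

```text
clock: 11.3
eef_pos: [577.7, -108.5, 38.6]
eef_rot: [0.297, -3.127, -0.0]
ft_force: [-0.4, -0.0, 1.2]
gripper_width: 0.4
grasp_force: 0.0
```

jog_arm(
  commands=[
    [[0,0,0,0,0.001,0,0],[0,0,0,0,0,0,0]],
  ],
)

```text
clock: 11.55
eef_pos: [577.5, -107.5, 38.6]
eef_rot: [0.297, -3.127, -0.0]
ft_force: [0.0, 0.1, -0.0]
gripper_width: 0.3
grasp_force: 0.0
```

jog_arm(
  commands=[
    [[0,0,0,0,0.001,0,0],[0,0,0,0,0,0,0]],
  ],
)

```text
clock: 11.8
eef_pos: [577.7, -107.2, 38.9]
eef_rot: [-0.297, 3.127, -0.002]
ft_force: [0.8, -3.1, -0.0]
gripper_width: 0.3
grasp_force: 1.5
```

B is seated: force rose to 3 N at the predicted place. Now C.

jog_arm(
  commands=[
    [[0,0,0,0,-0.01,0,0],[0,0,0,0,-0.01,-0.02,0],[0,0,0,0,0,-0.03,0],[0,0,0,0.014,-0.015,0,0],[0,0,0,0.014,-0.015,0,0],[0,0,0,0.014,-0.005,0,0],[0,0,0,0,0,0.025,0],[0,0,0,0,0,0.025,0]],
  ],
)

```text
clock: 12.8
eef_pos: [545.1, -168.9, 37.2]
eef_rot: [0.295, -3.127, -0.001]
ft_force: [0.1, 0.7, -0.4]
gripper_width: 0.1
grasp_force: 0.0
```

Run:
```python
from h import *
from plant import r
crop("s8")
for y in(-21,21,63):print(y,front("s8",y)[10:110:2].astype(int))
s=r.state();print(s["eef_pos"],s["ft_force"].round(1))
```

```text
-21 [214 214 214 215 215 216 216 215 216 215 215 216 217 215 216 216 216 217
 218 218 218 217 217 217 217 219 218 218 218 218 217 218 218 217 217 217
 218 217 218 218 219 218 218 220 210 170 166 217 228 231]
21 [215 215 215 216 215 215 214 215 214 214 214 215 215 214 214 214 214 215
 214 214 215 215 215 215 216 216 216 216 216 217 216 216 216 217 218 218
 217 217 217 219 219 219 219 221 187 184 215 234 233 235]
63 [221 222 224 220 188 153 135 138 138 138 138 138 138 138 138 138 139 140
 140 141 142 142 141 140 139 139 139 138 138 138 139 139 138 137 137 139
 139 139 139 140 142 132 108  89  68 133 223 238 233 233]
[ 542.6542857  -167.27683734   34.67607466] [-0.  -0.1 -0.5]
```

View pics/s8.png

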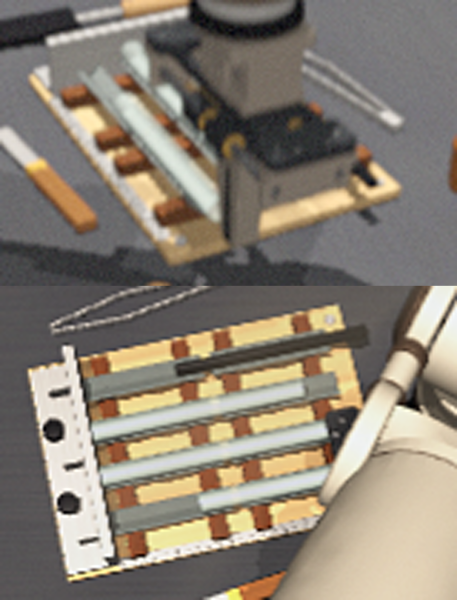

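Both A and B touch the stop (lower panel (95,430) and (103,475)), and the finger is behind C. I push C about 102 mm.

jog_arm(
  commands=[
    [[0,0,0,0,0.012,0,0],[0,0,0,0,0.006,0,0],[0,0,0,0,0.006,0,0],[0,0,0,0,0.006,0,0],[0,0,0,0,0.006,0,0],[0,0,0,0,0.006,0,0],[0,0,0,0,0.006,0,0],[0,0,0,0,0.006,0,0]],
  ],
)

```text
clock: 13.9
eef_pos: [536.2, -115.2, 38.6]
eef_rot: [0.297, -3.127, 0.0]
ft_force: [1.3, -0.5, 0.5]
gripper_width: 0.6
grasp_force: 0.5
```

jog_arm(
  commands=[
    [[0,0,0,0,0.006,0,0],[0,0,0,0,0.006,0,0],[0,0,0,0,0.006,0,0],[0,0,0,0,0.006,0,0],[0,0,0,0,0.006,0,0],[0,0,0,0,0.006,0,0],[0,0,0,0,0.002,0,0],[0,0,0,0,0,0,0]],
  ],
)

```text
clock: 14.9
eef_pos: [529.0, -77.9, 38.5]
eef_rot: [0.297, -3.127, -0.0]
ft_force: [-0.7, -0.2, -0.2]
gripper_width: 0.5
grasp_force: 0.0
```

Run:
```python
from h import *
from plant import r
crop("s9")
print(front("s9",63)[70:110:2].astype(int))
s=r.state();print(s["eef_pos"],s["ft_force"].round(1))
```

```text
[225 224 224 225 226 225 225 225 223 187 161 139 114  93  74 141 231 242
 238 238]
[529.06234511 -78.14308582  38.48443651] [0.3 0.3 0.1]
```

About 12 mm to go.

jog_arm(
  commands=[
    [[0,0,0,0,0.003,0,0],[0,0,0,0,0.003,0,0],[0,0,0,0,0.002,0,0],[0,0,0,0,0.001,0,0],[0,0,0,0,0,0,0]],
  ],
)

```text
clock: 15.62
eef_pos: [527.4, -69.2, 38.6]
eef_rot: [0.297, -3.128, -0.0]
ft_force: [-0.4, -0.1, 0.4]
gripper_width: 0.5
grasp_force: 0.0
```

jog_arm(
  commands=[
    [[0,0,0,0,0.001,0,0],[0,0,0,0,0.001,0,0],[0,0,0,0,0,0,0]],
  ],
)

```text
clock: 16.0
eef_pos: [527.1, -67.4, 38.6]
eef_rot: [-0.297, 3.128, 0.0]
ft_force: [0.7, 0.2, 0.3]
gripper_width: 0.6
grasp_force: 0.0
```

jog_arm(
  commands=[
    [[0,0,0,0,0.001,0,0],[0,0,0,0,0,0,0]],
  ],
)

```text
clock: 16.25
eef_pos: [527.0, -66.5, 38.6]
eef_rot: [-0.297, 3.127, -0.0]
ft_force: [-0.1, -1.0, -0.0]
gripper_width: 0.6
grasp_force: 0.4
```

jog_arm(
  commands=[
    [[0,0,0,0,0.001,0,0],[0,0,0,0,0,0,0]],
  ],
)

```text
clock: 16.5
eef_pos: [527.3, -66.3, 39.0]
eef_rot: [-0.297, 3.126, -0.003]
ft_force: [1.3, -5.5, -0.4]
gripper_width: 0.4
grasp_force: 2.5
```

C is seated at the predicted point with 5.5 N. I retreat and take a last look.

jog_arm(
  commands=[
    [[0,0,0,0,-0.01,0,0],[0,0,0,0,-0.01,-0.02,0],[0,0,0,0,0,-0.05,0],[0,0,0,0,-0.03,-0.05,0],[0,0,0,0,-0.05,-0.05,0],[0,0,0,0,-0.05,-0.03,0],[0,0,0,0,-0.05,0,0],[0,0,0,0,0,0,0]],
  ],
)

```text
clock: 17.5
eef_pos: [562.9, -259.1, 232.3]
eef_rot: [0.291, -3.128, -0.001]
ft_force: [-0.7, 0.6, 0.0]
gripper_width: 0.3
grasp_force: 0.0
```

Run:
```python
from h import *
crop("s10")
for y in(-21,21,63):print(y,front("s10",y)[80:110:2].astype(int))
```

```text
-21 [211 210 211 212 212 212 211 212 214 201 162 159 210 222 226]
21 [211 211 211 210 211 211 212 212 214 180 177 208 229 229 231]
63 [211 210 209 210 209 211 211 212 213 168 176 215 232 229 229]
```

View pics/s10.png

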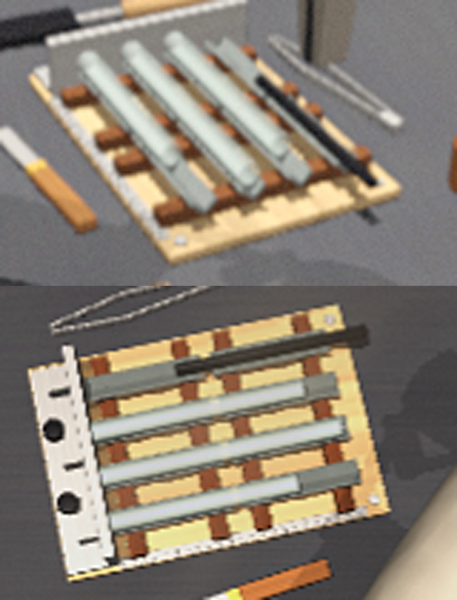

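All three tubes lie in their channels with their fronts at the stop (lower panel (95,430), (103,475), (112,522)). The rod, knife and tweezers are where they were.

```bash
python3 -c "
from plant import r
print(r.close_job())"
```

```text
the job is handed in; nothing more can be done
None
```

I pushed all three glass tubes against the end stop (3 to 5.5 N measured as each seated), left everything else alone, and handed the job in at about 17.5 s; no verdict was returned.

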